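Dock the cordless trimmer in its V charging cradle

ROBOT

A 7-joint arm with a two-finger parallel gripper is mounted at the origin on the work surface. World frame = base frame: x ahead of the robot, y to its left, z up, the work surface at z = 0. Lengths are in m, angles in rad, forces in N, time in s.
With the tool pointing down it reaches from about 0.4 to 0.85 m from the base axis. Payload 4.5 kg.
Tool frame: the origin (TCP) lies midway between the tips of the shut fingers; the grasp point (between the pads) lies 19 mm behind it; z points along the fingers, y is the line along which they close (so a half turn about z gives the same grasp; the last joint's range is limited). The gripper opens to 85 mm and grips with 20 to 120 N. Pads are 22 mm wide; open, the fingers measure 114 mm over their backs; the gripper's body (76 mm by 85 mm) begins 54 mm behind the grasp point. The pads swing forward as they close: fully open they stand 13 mm farther back than shut.
Start: joints at [-1.295, 0.689, -0.195, 1.565, 0.157, 0.902, -0.215], TCP at [0.15, 0.607, 0.231] pointing down, gripper open.
Joint ranges: [-3.01, 3.01], [-0.46, 2.08], [-1.47, 1.51], [0.13, 2.56], [-1, 4.14], [0.04, 2.09], [-2.66, 2.66]. Speed limits (rad/s): [2.57, 2.57, 3.14, 3.14, 3.14, 3.14, 3.14].

INTERFACE

Orientations are given as a 3x3 rotation matrix whose columns are the frame's x, y, z axes.
In Python, from workcell import bot, eyes, order, nets gives the robot as it stands.
- The arm moves only by the shell command python3 -m crank 'ROWS' [OPENING]. ROWS is JSON, a list that holds one entry, the list of rows, each a list of 6 numbers: the shift along the tool's x, y, z in mm, then the turn, a rotation vector about the tool's x, y, z in rad. A call has 1 to 12 rows; each row is the pose to reach, as a shift and turn from the pose commanded when the call began, along the tool's axes at that moment; what a row does not reach only later rows make up. A row lasts 1/12 s, in which the tool goes at most 41.7 mm and 7.16 degrees, less where a joint would pass 70% of its speed; a pose out of reach is approached as far as the arm can. A call with a gripper value outside its range is refused whole. OPENING is the opening, from 0 (shut) to 1 (fully open), set as the call begins (- or left out, the last holds). The fingers move at their own pace and stop on an object; the grip force is fixed at half the most. Time passes only in rows, so rows that repeat a pose let the fingers close. It gives the time, the measured TCP pose, the force, the opening and the grip force at its end, in the units of the state.
- bot.get_state(): the state, without advancing time (a new reading comes with each control period).
- eyes.grab_frame(name): name is "side" or "top" or "wrist"; returns the picture (420x560x3 uint8, red, green, blue); there is no depth.
- eyes.camera_params(name): a dict with "camera_matrix" (3x3 intrinsics, pixels), "camera_from_world" (4x4, takes a point from world to camera coordinates). Camera axes: x right, y down, z forward; pixel columns grow to the right and rows downward; lengths in m; the calibration is good to about 2 mm. A picture is of the moment at which its call begins: read the wrist's pose just before it. camera_params takes no time and is no camera call; for the wrist camera it gives the pose at the moment of the call.
- order.close_job(): hands the job in; it is judged then, once.
Trained networks look in the newest picture that a camera, given by its name, has taken for a name from the list of things; names that differ only in an ending like _2 or _b are one class to them, and where a whole thing is asked for, a point or a joint stands for the part that bears it (a point fixed in the world has none). Each returns a list of dicts, best first, with "confidence" (0 to 1); they miss things now and then, are a little off and sometimes report something else, mostly with a low value. They report only what shows in the picture. A call takes as long as a camera call. They do not tell look-alikes from the thing itself.
- nets.recognise(camera, target): "extent" ([left, top, right, bottom] in pixels, round what is visible of it).
- nets.mark_of(camera, target): "xy" ([column, row] in pixels: a listed point, or the origin of a listed thing).
The state is a dict: "clock": time; "joint_pos": joint angles; "qvel": joint speeds; "effort": joint torques, N m; "ee_pos": TCP position; "orientation": TCP orientation; "wrist_force": force on the tool from outside, world axes, zero at the start; "torque": the same for the moment, N m; "gripper_width": finger opening in m; "grip_force": force on a finger pad.
Only numpy, scipy, OpenCV 4.12 (cv2) and the standard library are available. Lean on these libraries where they do the work, as an engineer would, in place of code of your own. Each camera call takes 0.05 s, during which the arm holds its last target. There are 200 camera calls.

TASK

Put the white cordless trimmer on charge: take it off its red rest and lay it gently in the V supports of the charging cradle, clear of the sprung copper pad of the back stop and with its black foot towards it. Then slide it along the V until the foot meets the pad, press the pad with about 8 N for a second (18 N breaks it), and let go, leaving it lying fully down in the V with its foot still against the pad. Leave the cosmetics around it standing where they are.

Things in the scene. Friction and masses are not known exactly. Their poses are not given: they have to be found in the camera images.
- trimmer_mid (a point): Centre of the trimmer, a round white rod 30 mm across, 170 mm long, about 0.2 kg (0.16 to 0.26). Its x axis runs along the rod to the black foot, whose flat end is 85 mm from this point; the steel cutting head (23 mm across) ends 85 mm the other way. It may be rolled about its axis. At the start the point is 31 mm above the table.
- trimmer_foot (a point): Centre of the flat end of the trimmer's black foot; same axes as trimmer_mid. Sliding the trimmer along the V takes 1 to 3 N of its own, which does not reach the pad, and more if it is also pressed down; this friction holds it against the pad once let go. It can be slid in the fingers or pushed at its head.
- rest: Red rest that the trimmer starts on; origin on the table under its middle, x along it. Two low V saddles, 27 mm high and 51 mm wide, span x = 50 to 70 mm either way; between them the trimmer is free underneath down to a base 4 mm thick. Fixed to the table.
- v_mid (a point): Fixed point of the cradle, 45 mm above the table, midway between its two white V supports, on the line that the trimmer's axis takes when fully down in the V. x runs along the V to the back stop, y across, z up. Supports: 90-degree V, 51 mm wide, 41 mm high above the table, spanning x = 47 to 62 mm either way. Between them it is free down to the base.
- cradle: Charging cradle, fixed to the table; origin on the table straight below point v_mid, same axes. Its black base plate, 10 mm thick and 74 mm wide, spans x = -117 to +145 mm and is bare at the -x end, over which the trimmer's head sticks out.
- stop_zone (a point): Point fixed on the cradle at x = +81 mm at the height of the V's centre line. The grey back stop (62 mm high, 46 mm wide) is clamped differently each time: its copper pad's face (30 mm square, -x side) lies from 11 mm before to 11 mm beyond this point along the V, so find it by feel. The pad gives 2.5 N per mm, damped, for 6 mm, and does not bounce back.
- polish: Bystander: small clear nail-varnish bottle with blue cap, 32 mm across, 65 mm tall; origin under its centre
- cream: Bystander: white cream jar, 64 mm across, 45 mm tall; origin under its centre
- spray: Bystander: red spray can, 52 mm across, 170 mm tall; origin under its centre
- toner: Bystander: amber bottle, 56 mm across, 140 mm tall; origin under its centre
- lipstick: Bystander: standing black and gold lipstick, 20 mm across, 67 mm tall; origin under its centre
- brush_pot: Bystander: blue ceramic cup with three brushes, 72 mm across, 190 mm tall; origin under its centre
Things that resemble listed ones, but are neither listed nor needed, are in the scene too. Of the things shaped like the part that bears trimmer_mid, the white one is meant.

How it is judged:
On the way, in this order (a step that is already met when the one before it is completed fails the run):
1. the trimmer lies down in both V supports, foot towards the stop, not yet touching the pad (y of trimmer_mid in the frame of v_mid between -0.002 and 0.002 m and z of trimmer_mid in the frame of v_mid between -0.0025 and 0.002 m and angle between the x axis of trimmer_mid and the x axis of v_mid, either way round below 0.035 rad and x of trimmer_foot in the frame of v_mid above 0.045 m and contact force between trimmer and stop below 0.05 N), for 0.15 s.
2. lying in the V, it is pressed against the pad with more than 4 N for 0.4 s (y of trimmer_mid in the frame of v_mid between -0.002 and 0.002 m and z of trimmer_mid in the frame of v_mid between -0.0025 and 0.002 m and angle between the x axis of trimmer_mid and the x axis of v_mid, either way round below 0.035 rad and x of trimmer_foot in the frame of v_mid above 0.045 m and contact force between trimmer and stop above 4 N), for 0.4 s.
At the end, for the whole second after the job is handed in: The trimmer rests released in the V: its axis within 2 mm of the V's centre line sideways and in height, parallel within 2 degrees, its foot still pressing on the pad (over 0.15 N), at rest (y of trimmer_mid in the frame of v_mid between -0.002 and 0.002 m and z of trimmer_mid in the frame of v_mid between -0.0025 and 0.002 m and angle between the x axis of trimmer_mid and the x axis of v_mid, either way round below 0.035 rad and x of trimmer_foot in the frame of v_mid above 0.045 m and contact force between trimmer and stop above 0.15 N and linear speed of trimmer below 0.01 m/s and contact force between trimmer and cradle above 0.5 N); the robot touches nothing.
It fails at once if the trimmer presses the stop with more than 18 N (contact force between trimmer and stop above 18 N).
It fails at once if the trimmer is rammed into the cradle with more than 30 N (contact force between trimmer and cradle above 30 N).
It fails at once if a bystander is moved more than 20 mm or knocked over (distance of any of polish, cream, spray, toner, lipstick, brush_pot from where it was at the start of the episode above 0.02 m or angle between any of polish, cream, spray, toner, lipstick, brush_pot's own z axis and vertical above 0.6 rad).
It also fails if it takes over 69 s, if anything falls off the work surface, if the arm or the gripper's body presses on something with over 40 N, if the wrist force passes 120 N, or if a joint passes its speed limit or range.

## Working session

There is one attempt and no reset: what is moved stays moved. The work goes in short steps, Python scripts to look and compute and a shell command to move; the robot and the scene stay as the last step left them, time stands still between calls to the robot, and variables do not carry over. Pictures are saved under pics/ and viewed, at most 10 in all, crops included, and the job is handed in when it is done.

```bash
ls; mkdir -p pics; cat > h.py <<'E'
import numpy as np,cv2
from workcell import bot,eyes,order,nets
def cam(n):
    p=eyes.camera_params(n);return np.array(p["camera_matrix"]),np.array(p["camera_from_world"])
def onplane(n,xy,z,KT=None):
    K,T=KT or cam(n);R,t=T[:3,:3],T[:3,3]
    d=R.T@np.linalg.solve(K,[xy[0],xy[1],1]);c=-R.T@t
    return c+d*(z-c[2])/d[2]
def proj(n,P,KT=None):
    K,T=KT or cam(n);q=K@(T[:3,:3]@np.array(P)+T[:3,3]);return q[:2]/q[2]
E
python3 - <<'E'
from h import *
np.set_printoptions(precision=4,suppress=True)
Z=dict(trimmer_mid=.031,trimmer_foot=.031,rest=0,v_mid=.045,cradle=0,stop_zone=.045,polish=0,cream=0,spray=0,toner=0,lipstick=0,brush_pot=0)
ims=[]
for c in("top","side"):
    im=eyes.grab_frame(c);ims.append(im)
    cv2.imwrite(f"pics/{c}0.png",im[...,::-1])
    for k,z in Z.items():
        r=nets.mark_of(c,k)
        print(c,k,[(np.round(d["xy"]),round(d["confidence"],2),onplane(c,d["xy"],z)[:2].round(3)) for d in r[:3]])
s=bot.get_state();print(s["clock"],s["ee_pos"],s["orientation"],s["wrist_force"])
E
```

```text
pics
top trimmer_mid [(array([398., 317.]), 0.83, array([ 0.206, -0.367])), (array([395., 162.]), 0.8, array([ 0.604, -0.381])), (array([268., 253.]), 0.59, array([ 0.367, -0.046]))]
top trimmer_foot [(array([348., 176.]), 0.95, array([ 0.566, -0.254])), (array([282., 223.]), 0.73, array([ 0.444, -0.081])), (array([367., 169.]), 0.68, array([ 0.584, -0.306]))]
top rest [(array([314., 189.]), 0.95, array([ 0.537, -0.169])), (array([194., 184.]), 0.22, array([0.554, 0.156]))]
top v_mid [(array([193., 180.]), 0.76, array([0.556, 0.147])), (array([222., 184.]), 0.44, array([0.543, 0.074]))]
top cradle [(array([194., 181.]), 0.76, array([0.561, 0.156]))]
top stop_zone [(array([221., 186.]), 0.6, array([0.538, 0.076]))]
top polish [(array([334., 282.]), 0.51, array([ 0.29 , -0.217]))]
top cream [(array([158., 278.]), 0.79, array([0.304, 0.242]))]
top spray [(array([174., 117.]), 0.7, array([0.745, 0.217])), (array([326., 112.]), 0.19, array([ 0.754, -0.206]))]
top toner [(array([327., 112.]), 0.77, array([ 0.756, -0.208]))]
top lipstick [(array([215., 112.]), 0.62, array([0.757, 0.103]))]

[... 575 characters left out ...]
9.]), 0.71, array([0.552, 0.155]))]
side cradle [(array([239., 276.]), 0.63, array([0.553, 0.157]))]
side stop_zone [(array([250., 239.]), 0.94, array([0.537, 0.079]))]
side polish [(array([341., 195.]), 0.51, array([ 0.29 , -0.236]))]
side cream [(array([349., 307.]), 0.82, array([0.316, 0.24 ]))]
side spray [(array([144., 290.]), 0.81, array([0.751, 0.215]))]
side toner [(array([190., 196.]), 0.71, array([ 0.75 , -0.195]))]
side lipstick [(array([160., 256.]), 0.71, array([0.753, 0.099]))]
side brush_pot [(array([188., 208.]), 0.9, array([ 0.742, -0.127]))]
1.3 [0.1496 0.6069 0.2313] [[-0.9709  0.2394  0.    ]
 [ 0.2394  0.9709  0.0001]
 [-0.      0.0001 -1.    ]] [ 0.3737 -0.5999  0.7047]
```

```bash
python3 -c "
import cv2,numpy as np
a=cv2.imread('pics/top0.png');b=cv2.imread('pics/side0.png')
a=cv2.resize(a[90:310,120:420],(800,587),interpolation=cv2.INTER_CUBIC)
cv2.imwrite('pics/topc.png',a);cv2.imwrite('pics/sidec.png',cv2.resize(b[150:320,100:400],(800,453),interpolation=cv2.INTER_CUBIC))"
```

```text
(no output)
```

View pics/topc.png

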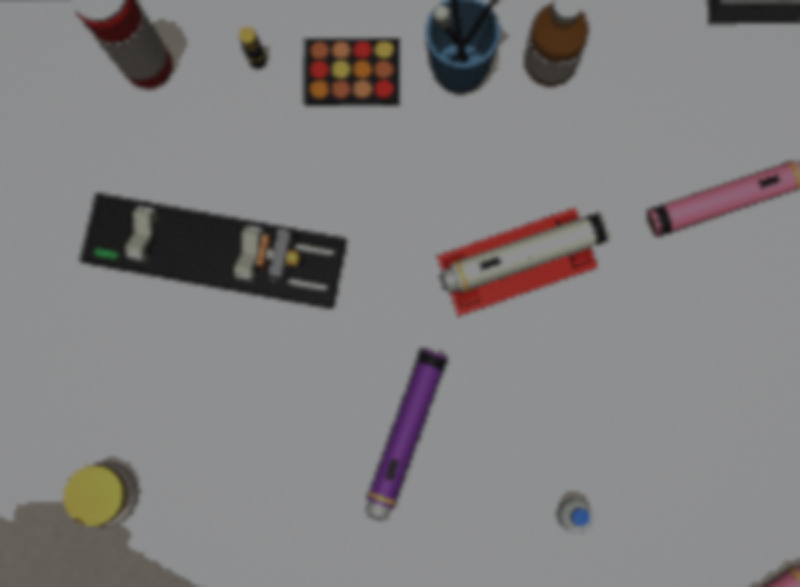

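View pics/sidec.png

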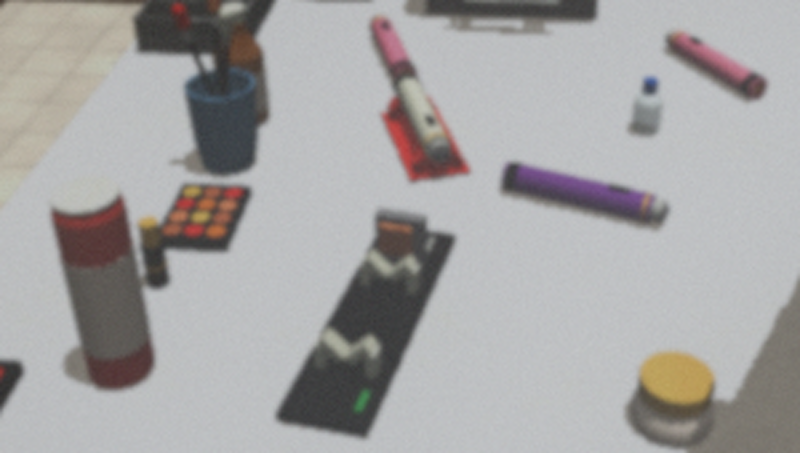

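The white trimmer lies on the red rest, head at top-image ≈(288,196) and foot ≈(346,175). The cradle is at ≈(194,181) with the copper pad at its right end ≈(219,184), so the foot must point to −y. The pink and purple rods are look-alikes.

```bash
cat >> h.py <<'E'
from scipy.spatial.transform import Rotation as Ro
def go(p,yawy):
    "rows to world TCP p with tool down, tool y at world angle yawy (deg)"
    s=bot.get_state();R=np.array(s["orientation"]);a=np.radians(yawy)
    y=np.array([np.cos(a),np.sin(a),0]);z=np.array([0,0,-1.]);W=np.c_[np.cross(y,z),y,z]
    print("shift mm",(R.T@(np.array(p)-s["ee_pos"])*1000).round(1),"rot",Ro.from_matrix(R.T@W).as_rotvec().round(4),"| t",s["clock"])
E
python3 - <<'E'
from h import *
go([.45,.33,.24],50);go([.536,-.172,.22],21)
E
```

```text
shift mm [-357.9 -196.9   -8.7] rot [ 1.000e-04 -0.000e+00  4.563e-01] | t 1.3
shift mm [-561.6 -663.7   11.3] rot [ 1.000e-04 -0.000e+00  9.625e-01] | t 1.3
```

```bash
python3 -m crank '[[[-36,-20,0,0,0,0.05],[-72,-40,0,0,0,0.1],[-108,-60,-2,0,0,0.15],[-144,-80,-3,0,0,0.2],[-180,-100,-4,0,0,0.24],[-216,-120,-5,0,0,0.28],[-252,-140,-6,0,0,0.32],[-288,-160,-7,0,0,0.36],[-324,-180,-8,0,0,0.4],[-358,-197,-9,0,0,0.456],[-375,-235,-9,0,0,0.5],[-391,-273,-9,0,0,0.54]]]' 1
python3 - <<'E'
from h import *
go([.536,-.172,.22],21)
E
```

```text
clock: 2.3
ee_pos: [0.4657, 0.2469, 0.2403]
orientation: [[-0.708, 0.706, 0.002], [0.706, 0.708, 0.001], [-0.001, 0.002, -1.0]]
wrist_force: [0.8, 0.7, -1.0]
gripper_width: 0.0852
grip_force: 0.0
shift mm [-345.7 -246.9   20. ] rot [2.100e-03 1.000e-04 4.198e-01] | t 2.3
```

```bash
python3 -m crank '[[[-32,-23,2,0,0,0.04],[-64,-46,4,0,0,0.08],[-96,-69,6,0,0,0.12],[-128,-91,8,0,0,0.16],[-160,-114,10,0,0,0.2],[-192,-137,12,0,0,0.24],[-224,-160,14,0,0,0.28],[-256,-183,16,0,0,0.32],[-288,-206,18,0,0,0.36],[-320,-229,19,0,0,0.4],[-346,-247,20,0,0,0.42],[-346,-247,20,0,0,0.42]]]'
python3 - <<'E'
from h import *
KT=cam("wrist");im=eyes.grab_frame("wrist");cv2.imwrite("pics/w1.png",im[...,::-1])
for k,z in dict(trimmer_mid=.031,trimmer_foot=.031,rest=0).items():
    print(k,[(np.round(d["xy"]),round(d["confidence"],2),onplane("wrist",d["xy"],z,KT)[:2].round(4)) for d in nets.mark_of("wrist",k)[:2]])
# image based: white-ish pixels
s=bot.get_state();print(s["ee_pos"],s["clock"],s["joint_pos"])
E
```

```text
clock: 3.3
ee_pos: [0.5354, -0.1805, 0.2203]
orientation: [[-0.349, 0.937, 0.001], [0.937, 0.349, -0.006], [-0.007, -0.001, -1.0]]
wrist_force: [-0.7, -0.5, 0.0]
gripper_width: 0.0853
grip_force: 0.0
trimmer_mid [(array([293., 179.]), 0.83, array([ 0.5415, -0.1661])), (array([164.,   3.]), 0.76, array([ 0.3726, -0.0548]))]
trimmer_foot [(array([279., 288.]), 0.88, array([ 0.5725, -0.291 ])), (array([236.,  64.]), 0.87, array([ 0.4509, -0.0812]))]
rest [(array([292., 176.]), 0.89, array([ 0.5424, -0.1672]))]
[ 0.53542044 -0.16923306  0.22018397] 3.5 [ 0.23922568  0.61597342 -0.02379229  1.77768584  0.01811061  0.74872347
  0.57750907]
```

View pics/w1.png

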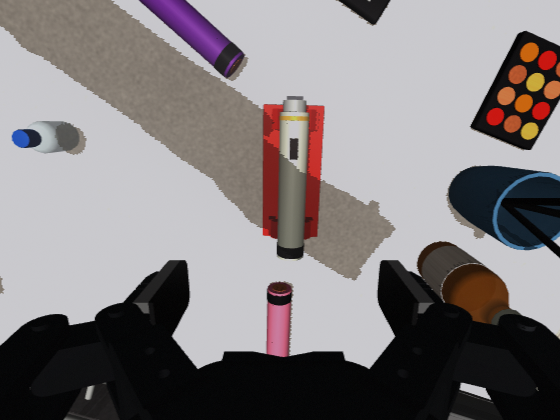

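The wrist picture shows the rod, head end at ≈(294,96) and foot end at ≈(290,258), nearly aligned with the hand. The arm was still settling, so I measure again now.

```bash
python3 - <<'E'
from h import *
KT=cam("wrist");im=eyes.grab_frame("wrist");cv2.imwrite("pics/w2.png",im[...,::-1])
o={k:[(np.round(d["xy"]),round(d["confidence"],2),onplane("wrist",d["xy"],.031,KT)[:2].round(4)) for d in nets.mark_of("wrist",k)[:2]] for k in("trimmer_mid","trimmer_foot")}
for k in o:print(k,o[k])
e=nets.recognise("wrist","trimmer_mid")[:2];print(e)
hsv=cv2.cvtColor(im,cv2.COLOR_RGB2HSV);C=[];z=.031
x0=o["trimmer_mid"][0][0][0];x0=int(x0);y0=int(o["trimmer_mid"][0][0][1])
for r in range(y0-45,y0+46,10):
    red=(hsv[r,:,1]>150)&((hsv[r,:,0]<8)|(hsv[r,:,0]>172))
    l=[c for c in range(x0-30,x0) if red[c]];rr=[c for c in range(x0,x0+35) if red[c]]
    if l and rr:
        m=((l[-1]+rr[0])/2,r);p=onplane("wrist",m,z,KT);C.append(p);print(r,l[-1],rr[0],p[:2].round(4))
C=np.array(C)[:,:2];d=np.polyfit(C[:,1],C[:,0],1);print("x=",d,"angle y-tool deg",np.degrees(np.arctan(-d[0])))
s=bot.get_state();print(s["ee_pos"],s["clock"],np.degrees(np.arctan2(s["orientation"][1][1],s["orientation"][0][1])))
g=im[:,x0-3:x0+4].mean((1,2))
print("col profile",[(r,int(g[r])) for r in list(range(y0-92,y0-72))+list(range(y0+66,y0+92))])
E
```

```text
trimmer_mid [(array([269., 356.]), 0.87, array([ 0.5959, -0.3695])), (array([166.,  16.]), 0.83, array([ 0.3746, -0.0542]))]
trimmer_foot [(array([274., 297.]), 0.9, array([ 0.5721, -0.2905])), (array([229.,  76.]), 0.9, array([ 0.4459, -0.0823]))]
[{'extent': [122.8, 3.2, 246.0, 91.4], 'confidence': 0.9}, {'extent': [271.3, 108.2, 306.8, 271.7], 'confidence': 0.79}]Traceback (most recent call last):
  File "<stdin>", line 13, in <module>
IndexError: too many indices for array: array is 1-dimensional, but 2 were indexed
```

```bash
python3 - <<'E'
from h import *
KT=cam("wrist");im=cv2.imread("pics/w2.png")[...,::-1].copy()
hsv=cv2.cvtColor(im,cv2.COLOR_RGB2HSV);C=[];z=.031;x0=288;y0=190
for r in range(y0-55,y0+50,10):
    red=(hsv[r,:,1]>120)&((hsv[r,:,0]<8)|(hsv[r,:,0]>172))
    l=[c for c in range(x0-35,x0) if red[c]];rr=[c for c in range(x0,x0+35) if red[c]]
    if l and rr:
        p=onplane("wrist",((l[-1]+rr[0])/2,r),z,KT);C.append(p);print(r,l[-1],rr[0],p[:2].round(4))
C=np.array(C)[:,:2];d=np.polyfit(C[:,1],C[:,0],1);print("x=",d,"tool y should be",np.degrees(np.arctan(-d[0])))
s=bot.get_state();print(s["ee_pos"],s["clock"],np.degrees(np.arctan2(s["orientation"][1][1],s["orientation"][0][1])),s["orientation"][2])
for a,b,cx in((95,125,291),(245,285,286)):print([(r,int(im[r,cx-3:cx+4].mean())) for r in range(a,b)])
for xy in((291,107),(286,271)):print(onplane("wrist",xy,z,KT))
E
```

```text
135 275 305 [ 0.5219 -0.1124]
145 275 305 [ 0.5256 -0.1217]
155 275 304 [ 0.5289 -0.1313]
165 275 304 [ 0.5327 -0.1409]
175 274 303 [ 0.5356 -0.1511]
185 274 303 [ 0.5395 -0.161 ]
195 274 302 [ 0.543  -0.1713]
205 274 301 [ 0.5466 -0.1818]
215 273 301 [ 0.5502 -0.1925]
225 273 300 [ 0.5539 -0.2033]
235 272 300 [ 0.5577 -0.2144]
x= [-0.34864677  0.48313723] tool y should be 19.220944188983
[ 0.53554533 -0.16928315  0.22037288] 3.7 21.292755040215233 [ 6.70636860e-04  2.39816520e-04 -9.99999746e-01]
[(95, 202), (96, 202), (97, 202), (98, 202), (99, 201), (100, 201), (101, 201), (102, 202), (103, 201), (104, 201), (105, 201), (106, 201), (107, 201), (108, 201), (109, 119), (110, 98), (111, 98), (112, 97), (113, 181), (114, 193), (115, 193), (116, 193), (117, 192), (118, 192), (119, 192), (120, 192), (121, 192), (122, 192), (123, 192), (124, 178)]
[(245, 115), (246, 114), (247, 114), (248, 114), (249, 114), (250, 113), (251, 114), (252, 114), (253, 113), (254, 113), (255, 113), (256, 113), (257, 113), (258, 116), (259, 28), (260, 23), (261, 22), (262, 24), (263, 24), (264, 23), (265, 23), (266, 23), (267, 23), (268, 22), (269, 118), (270, 198), (271, 198), (272, 202), (273, 202), (274, 202), (275, 203), (276, 202), (277, 203), (278, 203), (279, 202), (280, 203), (281, 203), (282, 202), (283, 203), (284, 203)]
[ 0.5128095  -0.08677688  0.031     ]
[ 0.57367502 -0.2550123   0.031     ]
```

```bash
python3 - <<'E'
from h import *
go([.5428,-.171,.06],19.2);go([.5428,-.171,.010],19.2)
K,T=cam("wrist");print(-T[:3,:3].T@T[:3,3])
E
```

```text
shift mm [ -4.3   6.1 160.4] rot [ 0.0002 -0.0007  0.0365] | t 3.7
shift mm [ -4.4   6.1 210.4] rot [ 0.0002 -0.0007  0.0365] | t 3.7
[ 0.51167904 -0.1058948   0.36333163]
```

```bash
python3 -m crank '[[[-1,2,35,0,0,0.018],[-2,6,70,0,0,0.0365],[-2,6,105,0,0,0.0365],[-2,6,135,0,0,0.0365],[-2,6,160,0,0,0.0365],[-2,6,180,0,0,0.0365],[-2,6,195,0,0,0.0365],[-2,6,205,0,0,0.0365],[-2,6,210,0,0,0.0365],[-2,6,210,0,0,0.0365],[-2,6,210,0,0,0.0365],[-2,6,210,0,0,0.0365]]]' 1
python3 - <<'E'
from h import *
s=bot.get_state();print(s["ee_pos"],s["wrist_force"],s["torque"],s["joint_pos"])
E
```

```text
clock: 4.7
ee_pos: [0.5425, -0.1707, 0.0113]
orientation: [[-0.327, 0.945, 0.002], [0.945, 0.327, -0.0], [-0.001, 0.002, -1.0]]
wrist_force: [-0.4, 0.5, -0.9]
gripper_width: 0.0855
grip_force: 0.0
[ 0.54254958 -0.17068508  0.01129009] [-0.43473616  0.49400671 -0.91086019] [ 0.01933304  0.00575303 -0.00785599] [ 0.22899887  0.95394632 -0.00902178  1.87276783  0.0238302   0.31309066
  0.5337697 ]
```

```bash
python3 -m crank '[[[0,0,0,0,0,0],[0,0,0,0,0,0],[0,0,0,0,0,0],[0,0,0,0,0,0],[0,0,0,0,0,0],[0,0,0,0,0,0],[0,0,0,0,0,0],[0,0,0,0,0,0]]]' 0.2
python3 -m crank '[[[0,0,-5,0,0,0],[0,0,-15,0,0,0],[0,0,-30,0,0,0],[0,0,-50,0,0,0],[0,0,-75,0,0,0],[0,0,-100,0,0,0],[0,0,-120,0,0,0],[0,0,-130,0,0,0],[0,0,-130,0,0,0],[0,0,-130,0,0,0],[0,0,-130,0,0,0]]]'
python3 - <<'E'
from h import *
im=eyes.grab_frame("wrist");cv2.imwrite("pics/w3.png",im[...,::-1])
KT=cam("wrist");print(bot.get_state()["ee_pos"])
for k in("trimmer_mid","trimmer_foot"):print(k,[(d["xy"],d["confidence"],onplane("wrist",d["xy"],bot.get_state()["ee_pos"][2]+.021,KT)) for d in nets.mark_of("wrist",k)[:2]])
E
```

```text
clock: 5.37
ee_pos: [0.5416, -0.1707, 0.0107]
orientation: [[-0.326, 0.945, -0.0], [0.945, 0.326, -0.0], [-0.0, -0.0, -1.0]]
wrist_force: [-1.1, 0.0, 4.7]
gripper_width: 0.0285
grip_force: 58.8
clock: 6.28
ee_pos: [0.5408, -0.1702, 0.1391]
orientation: [[-0.327, 0.945, -0.002], [0.945, 0.327, 0.001], [0.001, -0.002, -1.0]]
wrist_force: [0.2, 0.1, -1.8]
gripper_width: 0.0285
grip_force: 59.2
[ 0.54067902 -0.17021373  0.13887996]
trimmer_mid [([281.2, 282.3], 0.77, array([ 0.5397086 , -0.16716442,  0.15985749]))]
trimmer_foot [([205.9, 62.1], 0.58, array([ 0.4864937 , -0.09458633,  0.15996522]))]
```

View pics/w3.png

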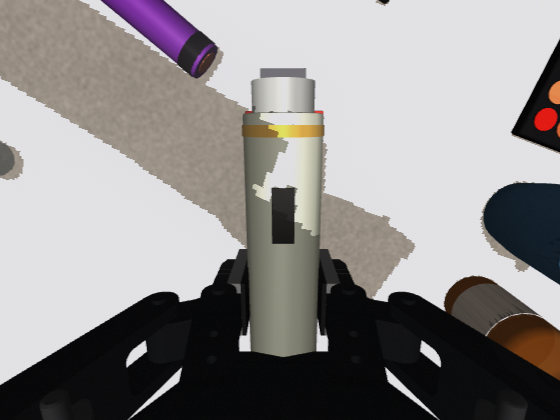

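The trimmer is held square in the fingers; the head, with its yellow band at row ≈130, points up the image. Next I hover beside the cradle to measure it with the wrist camera.

```bash
python3 - <<'E'
from h import *
go([.46,.13,.22],-12.5)
s=bot.get_state();R=np.array(s["orientation"]);KT=cam("wrist")
P=onplane("wrist",(283,68),s["ee_pos"][2]+.021+.011,KT);print("head in tool",R.T@(P-s["ee_pos"]))
for c in (243,324):
  P=onplane("wrist",(c,145),s["ee_pos"][2]+.021,KT);print(R.T@(P-s["ee_pos"]))
for c in (250,320):
  P=onplane("wrist",(c,330),s["ee_pos"][2]+.021,KT);print(R.T@(P-s["ee_pos"]))
E
```

```text
shift mm [310.4  21.4 -80.6] rot [-0.0025 -0.0009  0.5508] | t 6.4333
head in tool [ 0.08557926  0.00070313 -0.03187563]
[ 0.06049015 -0.01438827 -0.02088057]
[ 0.0605246   0.01620373 -0.02094529]
[-0.02015104 -0.01387682 -0.02100035]
[-0.02007301  0.01723997 -0.02106611]
```

```bash
python3 -m crank '[[[28,2,-8,0,0,0.05],[56,4,-16,0,0,0.1],[84,6,-24,0,0,0.15],[112,8,-32,0,0,0.2],[140,10,-40,0,0,0.25],[168,12,-48,0,0,0.3],[196,14,-56,0,0,0.35],[224,16,-64,0,0,0.4],[252,18,-72,0,0,0.45],[280,20,-80,0,0,0.5],[310,21,-81,0,0,0.551],[310,21,-81,0,0,0.551]]]'
python3 -m crank '[[[0,0,0,0,0,0],[0,0,0,0,0,0],[0,0,0,0,0,0],[0,0,0,0,0,0]]]'
python3 - <<'E'
from h import *
s=bot.get_state();KT=cam("wrist");im=eyes.grab_frame("wrist");cv2.imwrite("pics/w4.png",im[...,::-1])
print(s["ee_pos"],s["orientation"],s["wrist_force"])
for k,z in dict(v_mid=.045,cradle=0,stop_zone=.045).items():print(k,[(d["xy"],d["confidence"],onplane("wrist",d["xy"],z,KT)) for d in nets.mark_of("wrist",k)[:2]])
print(nets.recognise("wrist","cradle")[:1])
np.save("KT4.npy",np.array(KT,dtype=object),allow_pickle=True)
E
```

```text
clock: 7.43
ee_pos: [0.4581, 0.1369, 0.2208]
orientation: [[0.208, 0.978, -0.002], [0.978, -0.208, 0.004], [0.003, -0.003, -1.0]]
wrist_force: [-0.6, 1.4, -1.5]
gripper_width: 0.0286
grip_force: 59.4
clock: 7.77
ee_pos: [0.4607, 0.1277, 0.221]
orientation: [[0.219, 0.976, -0.0], [0.976, -0.219, -0.001], [-0.001, -0.0, -1.0]]
wrist_force: [-0.5, 0.3, -1.8]
gripper_width: 0.0289
grip_force: 59.4
[0.46065087 0.1277155  0.22102715] [[ 2.19251346e-01  9.75668346e-01 -3.54215225e-04]
 [ 9.75668036e-01 -2.19251566e-01 -7.96798556e-04]
 [-8.55073372e-04 -1.70897317e-04 -9.99999620e-01]] [-0.45236781  0.33446373 -1.79230057]
v_mid [([371.5, 146.1], 0.74, array([0.55641286, 0.15515249, 0.045     ]))]
cradle [([361.4, 143.0], 0.76, array([0.55720436, 0.15550991, 0.        ]))]
stop_zone [([367.2, 223.3], 0.76, array([0.54030819, 0.0768463 , 0.045     ]))]
[{'extent': [324.8, 25.4, 402.2, 264.9], 'confidence': 0.89}]
```

View pics/w4.png

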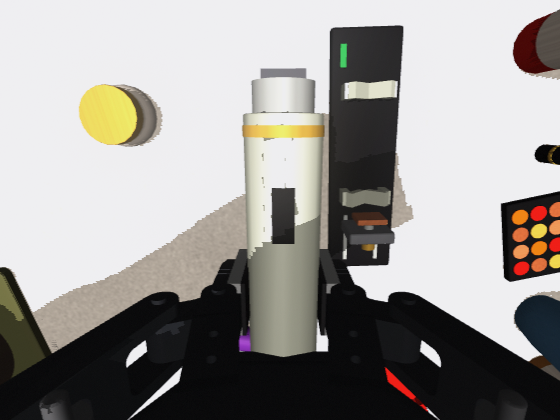

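```bash
python3 - <<'E'
from h import *
KT=cam("wrist");im=cv2.imread("pics/w4.png");g=cv2.cvtColor(im,cv2.COLOR_BGR2GRAY).astype(int)
L=[];Rr=[]
for r in list(range(34,40))+list(range(110,180,6)):
    d=[c for c in range(326,415) if g[r,c]<70]
    a=onplane("wrist",(d[0]-.5,r),.01,KT);b=onplane("wrist",(d[-1]+.5,r),.01,KT);L.append(a[:2]);Rr.append(b[:2])
    if r%12==2 or r==34:print(r,d[0],d[-1],np.linalg.norm(a-b))
L=np.array(L);Rr=np.array(Rr)
fl=np.polyfit(L[:,1],L[:,0],1);fr=np.polyfit(Rr[:,1],Rr[:,0],1)
print("slopes",np.degrees(np.arctan(fl[0])),np.degrees(np.arctan(fr[0])))
# side faces visible? centre line
m=(fl+fr)/2;print("centre line x=",m,"x at y=.155:",np.polyval(m,.155), np.polyval(fl,.155),np.polyval(fr,.155))
top=[min(r for r in range(10,60) if g[r,c]<70) for c in(340,365,395)];bot_=[max(r for r in range(230,300) if g[r,c]<70) for c in (380,385)]
print(top,bot_);A=onplane("wrist",(366,27-.5),.01,KT);print("far end",A);B=onplane("wrist",(383,bot_[0]+.5),.01,KT);print("near",B, np.linalg.norm(A-B))
# supports: bright in rows; z .041 outer edges
for rows in((84,88,92,96),(192,196,200)):
  for r in rows:
    d=[c for c in range(334,405) if g[r,c]>95];
    if d:
      a=onplane("wrist",(d[0]-.5,r),.041,KT);b=onplane("wrist",(d[-1]+.5,r),.041,KT);print(r,d[0],d[-1],((a+b)/2)[:2].round(4),np.linalg.norm(a-b).round(4))
E
```

```text
34 330 402 0.07337882950642938
38 330 401 0.07259137507228099
110 330 397 0.0724827646564596
122 329 396 0.07318099427800122
134 329 395 0.07280607869171869
146 329 395 0.07352105842907192
158 329 394 0.07314207886675432
170 329 393 0.07275550602499946
slopes 10.826568570990537 10.786045741076029
centre line x= [0.19087432 0.52548211] x at y=.155: 0.5550676274202103 0.517916620166979 0.5922186346734415
[28, 27, 26] [264, 264]
far end [0.57688196 0.26976733 0.01      ]
near [0.55845196 0.00904731 0.01      ] 0.26137060476880597
84 344 404 [0.5681 0.213 ] 0.0581
88 344 404 [0.5676 0.2095] 0.0583
92 344 404 [0.5671 0.2059] 0.0585
96 344 404 [0.5666 0.2023] 0.0587
192 343 404 [0.5526 0.109 ] 0.0645
196 342 404 [0.5515 0.1049] 0.0658
200 342 404 [0.5509 0.1006] 0.066
```

```bash
python3 - <<'E'
from h import *
go([.5597,.1825,.22],-10.8);go([.5597,.1825,.060],-10.8)
E
```

```text
shift mm [74.1 85.1  1.3] rot [ 0.     0.    -0.031] | t 8.0167
shift mm [ 74.1  85.1 161.3] rot [ 0.     0.    -0.031] | t 8.0167
```

```bash
python3 -m crank '[[[20,23,1,0,0,-0.01],[45,50,1,0,0,-0.02],[65,75,1,0,0,-0.031],[74,85,10,0,0,-0.031],[74,85,40,0,0,-0.031],[74,85,75,0,0,-0.031],[74,85,105,0,0,-0.031],[74,85,130,0,0,-0.031],[74,85,150,0,0,-0.031],[74,85,158,0,0,-0.031],[74,85,161,0,0,-0.031],[74,85,161,0,0,-0.031]]]'
python3 -m crank '[[[0,0,0,0,0,0],[0,0,0,0,0,0],[0,0,0,0,0,0]]]'
python3 - <<'E'
from h import *
s=bot.get_state();print(s["wrist_force"])
KT=cam("wrist");wim=eyes.grab_frame("wrist");im=eyes.grab_frame("side");cv2.imwrite("pics/s5.png",im[...,::-1])
go([.5597,.1825,.0247],-10.8)
c=cv2.resize(im[190:320,170:300],(580,580),interpolation=cv2.INTER_CUBIC)[...,::-1]
cv2.imwrite("pics/s5c.png",c);cv2.imwrite("pics/w5.png",wim[...,::-1])
E
```

```text
clock: 9.02
ee_pos: [0.5596, 0.183, 0.0602]
orientation: [[0.187, 0.982, -0.0], [0.982, -0.187, -0.0], [-0.0, -0.0, -1.0]]
wrist_force: [-0.6, 0.9, -1.2]
gripper_width: 0.0282
grip_force: 59.6
clock: 9.27
ee_pos: [0.5603, 0.1834, 0.0616]
orientation: [[0.186, 0.982, 0.002], [0.982, -0.186, 0.001], [0.001, 0.002, -1.0]]
wrist_force: [0.6, -0.2, -1.2]
gripper_width: 0.0284
grip_force: 59.6
[ 0.6220273  -0.2206187  -1.24048618]
shift mm [-0.9 -0.1 36.5] rot [ 0.0013 -0.0009  0.0011] | t 9.3667
```

View pics/w5.png

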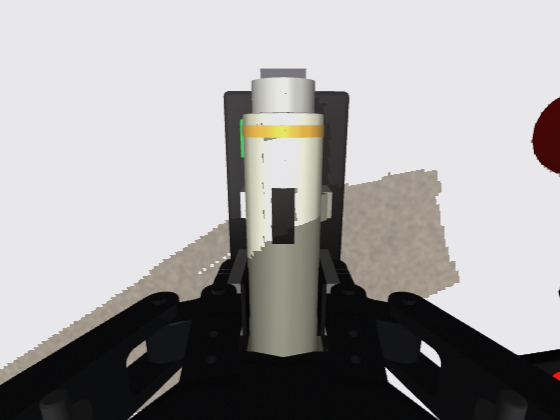

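The rod is over the V with the support ears visible at columns 240–247 and 322–331. They are centred ≈2 px right of the rod, so I shift about +1 mm in tool y and lower.

```bash
python3 -m crank '[[[-0.5,0.5,10,0,0,0],[-1,1,18,0,0,0],[-1,1,24,0,0,0],[-1,1,29,0,0,0],[-1,1,32,0,0,0],[-1,1,33,0,0,0],[-1,1,33,0,0,0],[-1,1,33,0,0,0],[-1,1,33,0,0,0]]]'
python3 -m crank '[[[0,0,0.5,0,0,0],[0,0,1,0,0,0],[0,0,1,0,0,0],[0,0,1,0,0,0]]]'
```

```text
clock: 10.12
ee_pos: [0.5604, 0.182, 0.0275]
orientation: [[0.186, 0.982, 0.0], [0.982, -0.186, 0.0], [0.0, 0.0, -1.0]]
wrist_force: [-0.1, -1.0, -1.3]
gripper_width: 0.0282
grip_force: 59.8
clock: 10.45
ee_pos: [0.5602, 0.182, 0.0263]
orientation: [[0.186, 0.982, 0.0], [0.982, -0.186, 0.0], [0.0, 0.0, -1.0]]
wrist_force: [0.0, -0.2, -2.2]
gripper_width: 0.0284
grip_force: 59.8
```

```bash
python3 -m crank '[[[0,0,0.5,0,0,0],[0,0,1,0,0,0],[0,0,1,0,0,0],[0,0,1,0,0,0]]]'
python3 -m crank '[[[0,0,0.3,0,0,0],[0,0,0.7,0,0,0],[0,0,0.7,0,0,0],[0,0,0.7,0,0,0]]]'
```

```text
clock: 10.78
ee_pos: [0.5608, 0.1819, 0.0255]
orientation: [[0.187, 0.982, 0.001], [0.982, -0.187, 0.0], [0.0, 0.001, -1.0]]
wrist_force: [0.4, -0.3, -0.0]
gripper_width: 0.0284
grip_force: 59.8
clock: 11.12
ee_pos: [0.5612, 0.1819, 0.0251]
orientation: [[0.187, 0.982, 0.002], [0.982, -0.187, 0.0], [0.001, 0.002, -1.0]]
wrist_force: [0.9, -0.5, 5.8]
gripper_width: 0.0282
grip_force: 60.2
```

```bash
python3 -m crank '[[[0,0.7,0,0,0,0],[0,1.3,0,0,0,0],[0,1.3,0,0,0,0],[0,1.3,0,0,0,0],[0,1.3,0,0,0,0]]]'
python3 - <<'E'
from h import *
f=[]
s=bot.get_state();print(s["wrist_force"],s["torque"],s["ee_pos"],s["orientation"])
E
```

```text
clock: 11.53
ee_pos: [0.5614, 0.1819, 0.0248]
orientation: [[0.187, 0.982, -0.0], [0.982, -0.187, 0.0], [0.0, -0.0, -1.0]]
wrist_force: [1.0, -0.6, 5.4]
gripper_width: 0.0286
grip_force: 60.3
[ 0.97420764 -0.6224411   5.3773178 ] [-0.00125997 -0.07754137 -0.14958748] [0.56141723 0.18186609 0.02481812] [[ 1.86815811e-01  9.82394942e-01 -1.75853945e-04]
 [ 9.82394888e-01 -1.86815727e-01  4.09409121e-04]
 [ 3.69349167e-04 -2.49242114e-04 -9.99999901e-01]]
```

The rod is touching down in the V: vertical force is ≈5 N, lateral only ≈1 N. I relieve it slightly, release, and back off.

```bash
python3 -m crank '[[[0,0,-0.4,0,0,0],[0,0,-0.4,0,0,0]]]'
python3 -m crank '[[[0,0,0,0,0,0],[0,0,0,0,0,0],[0,0,0,0,0,0],[0,0,0,0,0,0],[0,0,0,0,0,0],[0,0,0,0,0,0]]]' 0.7
python3 - <<'E'
from h import *
print(bot.get_state()["wrist_force"]);im=eyes.grab_frame("side")
c=cv2.resize(im[190:320,170:300],(580,580),interpolation=cv2.INTER_CUBIC)[...,::-1]
cv2.imwrite("pics/s6c.png",c)
E
```

```text
clock: 11.7
ee_pos: [0.5614, 0.1819, 0.0249]
orientation: [[0.187, 0.982, -0.0], [0.982, -0.187, 0.0], [0.0, -0.0, -1.0]]
wrist_force: [1.1, 1.6, 2.6]
gripper_width: 0.0288
grip_force: 59.9
clock: 12.2
ee_pos: [0.5612, 0.1817, 0.0249]
orientation: [[0.186, 0.983, -0.001], [0.983, -0.186, -0.0], [-0.0, -0.0, -1.0]]
wrist_force: [1.0, -0.2, -0.3]
gripper_width: 0.06
grip_force: 0.0
[ 0.9590568  -0.21841765 -0.25063337]
```

View pics/s6c.png

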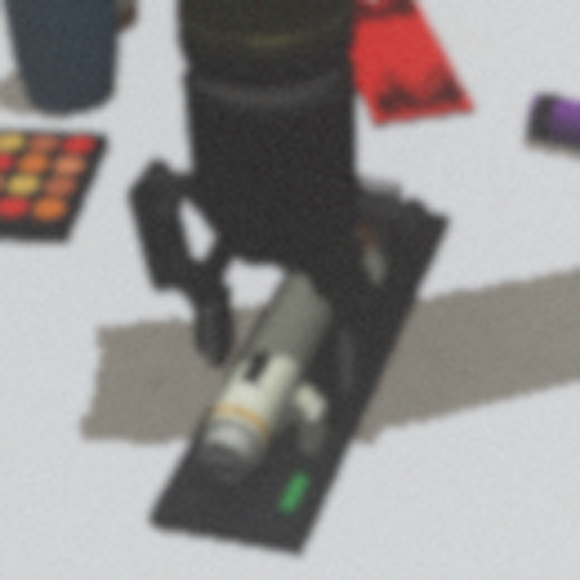

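The rod lies in the supports with its head over the bare plate end. I rise clear and check from above.

```bash
python3 -m crank '[[[0,0,-5,0,0,0],[0,0,-20,0,0,0],[0,0,-50,0,0,0],[0,0,-85,0,0,0],[-15,0,-120,0,0,0],[-35,0,-155,0,0,0],[-50,0,-190,0,0,0],[-60,0,-200,0,0,0],[-60,0,-200,0,0,0],[-60,0,-200,0,0,0],[-60,0,-200,0,0,0]]]'
python3 - <<'E'
from h import *
KT=cam("wrist");im=eyes.grab_frame("wrist");cv2.imwrite("pics/w7.png",im[...,::-1]);print(bot.get_state()["ee_pos"])
for k,z in dict(trimmer_mid=.045,trimmer_foot=.045,v_mid=.045,stop_zone=.045).items():print(k,[(d["xy"],round(d["confidence"],2),onplane("wrist",d["xy"],z,KT)) for d in nets.mark_of("wrist",k)[:2]])
E
```

```text
clock: 13.17
ee_pos: [0.5493, 0.1239, 0.2236]
orientation: [[0.185, 0.983, -0.003], [0.983, -0.185, 0.001], [0.0, -0.003, -1.0]]
wrist_force: [-0.7, 1.1, -0.3]
gripper_width: 0.0598
grip_force: 0.0
[0.54915499 0.12406163 0.22328065]
trimmer_mid [([284.3, 130.9], 0.64, array([0.56164127, 0.18503267, 0.045     ]))]
trimmer_foot [([282.8, 216.2], 0.78, array([0.54408244, 0.09939521, 0.045     ])), ([233.4, 350.8], 0.72, array([ 0.45498788, -0.0547163 ,  0.045     ]))]
v_mid []
stop_zone [([283.9, 237.6], 0.75, array([0.54082493, 0.07559143, 0.045     ]))]
```

View pics/w7.png

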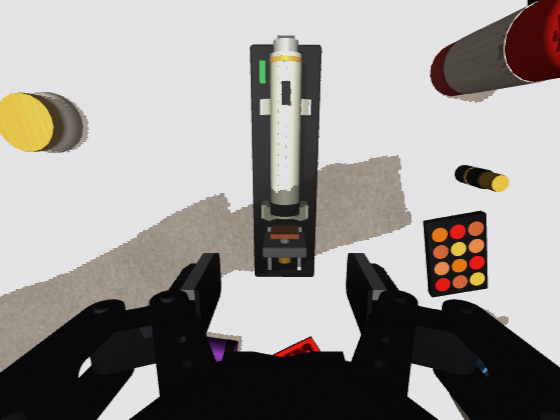

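The trimmer lies in the V, with its foot (row ≈215) about 11 mm short of the pad (row ≈227). Now I close the fingers and go behind the head to push.

```bash
python3 - <<'E'
from h import *
go([.5822,.2915,.15],-10.8);go([.5822,.2915,.032],-10.8)
E
```

```text
shift mm [171.3   0.9  73.6] rot [-0.002   0.0007  0.0022] | t 13.4167
shift mm [171.4   1.1 191.6] rot [-0.002   0.0007  0.0022] | t 13.4167
```

```bash
python3 -m crank '[[[30,0,10,0,0,0],[65,0,20,0,0,0],[100,0,40,0,0,0],[130,0,55,0,0,0],[155,1,70,0,0,0],[171,1,74,0,0,0],[171,1,74,0,0,0],[171,1,95,0,0,0],[171,1,125,0,0,0],[171,1,155,0,0,0],[171,1,180,0,0,0],[171,1,191,0,0,0]]]' 0
python3 -m crank '[[[0,0,0,0,0,0],[0,0,0,0,0,0],[0,0,0,0,0,0],[0,0,0,0,0,0]]]'
python3 - <<'E'
from h import *
im=eyes.grab_frame("side");s=bot.get_state();R=np.array(s["orientation"]);print("tool force",R.T@s["wrist_force"])
cv2.imwrite("pics/s8c.png",cv2.resize(im[190:320,170:300],(580,580),interpolation=cv2.INTER_CUBIC)[...,::-1])
E
```

```text
clock: 14.42
ee_pos: [0.581, 0.2884, 0.0307]
orientation: [[0.187, 0.982, -0.005], [0.982, -0.187, -0.003], [-0.004, -0.004, -1.0]]
wrist_force: [0.5, -0.6, 0.0]
gripper_width: 0.0001
grip_force: 0.0
clock: 14.75
ee_pos: [0.5847, 0.291, 0.036]
orientation: [[0.187, 0.982, 0.003], [0.982, -0.187, 0.001], [0.002, 0.003, -1.0]]
wrist_force: [-0.3, -0.8, 1.0]
gripper_width: -0.0004
grip_force: 0.0
tool force [-0.52158495  0.46244137  0.51489603]
```

View pics/s8c.png

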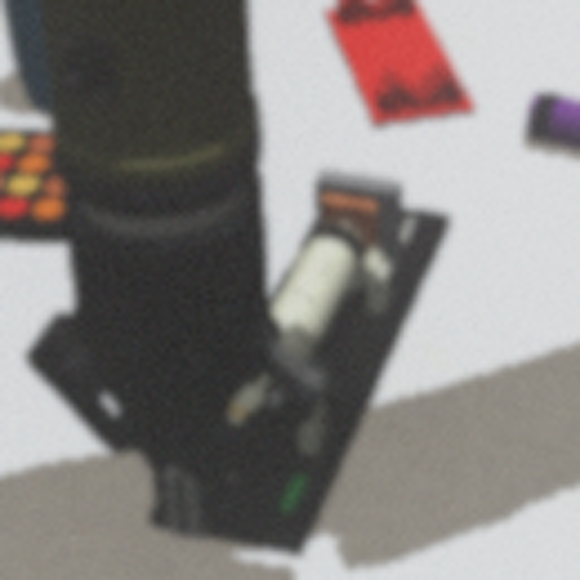

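```bash
python3 -m crank '[[[0,-1,2,0,0,0],[0,-2,4,0,0,0],[-3,-2,4,0,0,0],[-6,-2,4,0,0,0],[-9,-2,4,0,0,0],[-10,-2,4,0,0,0],[-10,-2,4,0,0,0],[-10,-2,4,0,0,0],[-10,-2,4,0,0,0]]]'
python3 -m crank '[[[-1,0,0,0,0,0],[-2,0,0,0,0,0],[-3,0,0,0,0,0],[-4,0,0,0,0,0],[-5,0,0,0,0,0],[-6,0,0,0,0,0],[-6,0,0,0,0,0]]]'
```

```text
clock: 15.55
ee_pos: [0.5793, 0.2813, 0.03]
orientation: [[0.186, 0.982, 0.0], [0.982, -0.186, 0.0], [0.0, -0.0, -1.0]]
wrist_force: [0.2, -0.7, 0.4]
gripper_width: -0.0002
grip_force: 0.0
clock: 16.13
ee_pos: [0.5782, 0.2753, 0.03]
orientation: [[0.186, 0.982, 0.0], [0.982, -0.186, 0.0], [0.0, -0.0, -1.0]]
wrist_force: [-0.3, 0.3, -0.6]
gripper_width: 0.0002
grip_force: 0.4
```

```bash
for i in 1 2; do python3 -m crank '[[[-1,0,0,0,0,0],[-2,0,0,0,0,0],[-3,0,0,0,0,0],[-3,0,0,0,0,0]]]' | egrep 'ee|wrist'; done; python3 -m crank '[[[-1,0,0,0,0,0],[-2,0,0,0,0,0],[-2,0,0,0,0,0]]]' | egrep 'ee|wrist|clock'
```

```text
ee_pos: [0.5776, 0.272, 0.03]
wrist_force: [-0.4, 1.4, -0.8]
ee_pos: [0.577, 0.269, 0.03]
wrist_force: [0.6, 0.6, -0.4]
clock: 17.05
ee_pos: [0.5766, 0.2671, 0.03]
wrist_force: [-0.7, 1.6, 1.2]
```

```bash
for i in 1 2 3; do python3 -m crank '[[[-0.7,0,0,0,0,0],[-1.4,0,0,0,0,0],[-2,0,0,0,0,0],[-2,0,0,0,0,0]]]' | egrep 'ee|wrist'; done; python3 - <<'E'
from h import *
im=eyes.grab_frame("side");F=[]
for i in range(5): F.append(bot.get_state()["wrist_force"]); eyes.grab_frame("side")
print(np.mean(F,0))
cv2.imwrite("pics/s9c.png",cv2.resize(im[190:320,170:300],(580,580),interpolation=cv2.INTER_CUBIC)[...,::-1])
E
```

```text
ee_pos: [0.5763, 0.2652, 0.03]
wrist_force: [0.4, 1.6, -0.5]
ee_pos: [0.5759, 0.2632, 0.03]
wrist_force: [0.5, 1.1, 0.3]
ee_pos: [0.5756, 0.2616, 0.03]
wrist_force: [-0.1, 2.3, -0.1]
[-0.03365427  1.53611055 -0.10947715]
```

View pics/s9c.png

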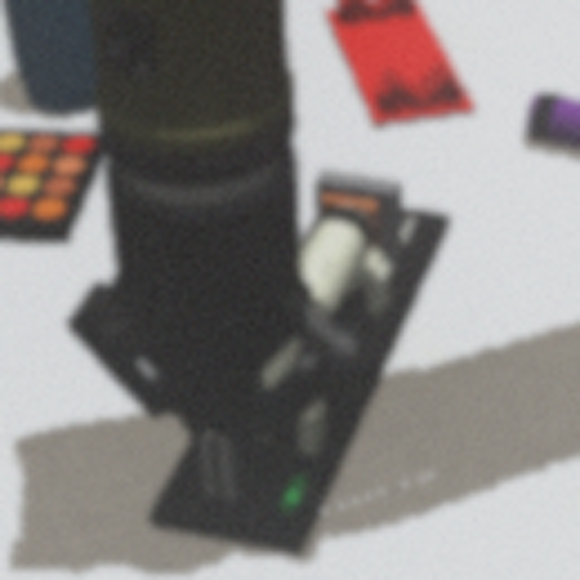

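The foot is now close to or at the pad, and sliding takes about 1.5 N. I go on in 1 mm steps.

```bash
for i in 1 2 3 4; do python3 -m crank '[[[-0.5,0,0,0,0,0],[-1,0,0,0,0,0],[-1,0,0,0,0,0]]]' | egrep 'ee|wrist'; done; python3 - <<'E'
from h import *
F=[]
for i in range(5): F.append(bot.get_state()["wrist_force"]); eyes.grab_frame("side")
print(np.mean(F,0),bot.get_state()["ee_pos"])
E
```

```text
ee_pos: [0.5755, 0.261, 0.0301]
wrist_force: [-0.2, 2.9, -0.3]
ee_pos: [0.5754, 0.2603, 0.0301]
wrist_force: [0.7, 5.4, -0.4]
ee_pos: [0.5754, 0.2597, 0.0302]
wrist_force: [1.1, 4.7, -0.2]
ee_pos: [0.5753, 0.2593, 0.0302]
wrist_force: [1.3, 6.2, -0.7]
[ 1.14370381  6.29231237 -0.28004758] [0.57530917 0.25931291 0.03023253]
```

```bash
python3 -m crank '[[[-0.6,0,0,0,0,0],[-1.2,0,0,0,0,0],[-1.8,0,0,0,0,0],[-2.4,0,0,0,0,0],[-2.4,0,0,0,0,0],[-2.4,0,0,0,0,0]]]'| egrep 'ee|wrist|clock'; python3 - <<'E'
from h import *
F=[]
for i in range(6): F.append(bot.get_state()["wrist_force"]); eyes.grab_frame("side")
print(np.mean(F,0),bot.get_state()["ee_pos"])
E
```

```text
clock: 20.1
ee_pos: [0.5753, 0.2583, 0.0304]
wrist_force: [0.9, 7.6, -0.8]
[ 1.18063788  8.31428158 -0.61023076] [0.57520371 0.25828673 0.03041642]
```

```bash
python3 -m crank '[[[-0.6,0,0,0,0,0],[-1.2,0,0,0,0,0],[-1.2,0,0,0,0,0],[-1.2,0,0,0,0,0],[-1.2,0,0,0,0,0],[-1.2,0,0,0,0,0],[-1.2,0,0,0,0,0],[-1.2,0,0,0,0,0],[-1.2,0,0,0,0,0],[-1.2,0,0,0,0,0],[-1.2,0,0,0,0,0],[-1.2,0,0,0,0,0]]]'| egrep 'ee|wrist|clock'
python3 -m crank '[[[0,0,0,0,0,0],[0,0,0,0,0,0],[0,0,0,0,0,0]]]'| egrep 'ee|wrist|clock'
```

```text
clock: 21.4
ee_pos: [0.5751, 0.2579, 0.0305]
wrist_force: [1.3, 9.1, -0.5]
clock: 21.65
ee_pos: [0.5752, 0.2579, 0.0305]
wrist_force: [0.7, 9.7, -0.5]
```

```bash
python3 -m crank '[[[0.6,0,0,0,0,0],[1.2,0,0,0,0,0],[1.8,0,0,0,0,0],[2.4,0,0,0,0,0],[3,0,0,0,0,0],[3.6,0,0,0,0,0],[4.2,0,0,0,0,0],[4.8,0,0,0,0,0],[5.4,0,0,0,0,0],[6,0,0,0,0,0],[7,0,0,0,0,0],[9,0,0,0,0,0]]]'| egrep 'ee|wrist|clock'
python3 -m crank '[[[4,0,0,0,0,0],[15,0,0,0,0,0],[30,0,0,0,0,0],[30,0,-30,0,0,0],[30,0,-65,0,0,0],[30,0,-100,0,0,0],[0,0,-135,0,0,0],[-35,0,-170,0,0,0],[-70,0,-175,0,0,0],[-105,0,-175,0,0,0],[-105,0,-175,0,0,0],[-105,0,-175,0,0,0]]]'| egrep 'ee|wrist|clock'
python3 -m crank '[[[0,0,0,0,0,0],[0,0,0,0,0,0],[0,0,0,0,0,0]]]'| egrep 'ee|wrist'
python3 - <<'E'
from h import *
KT=cam("wrist");im=eyes.grab_frame("wrist");cv2.imwrite("pics/w10.png",im[...,::-1])
for k in("trimmer_mid","trimmer_foot"):print(k,[(d["xy"],round(d["confidence"],2),onplane("wrist",d["xy"],.045,KT)) for d in nets.mark_of("wrist",k)[:2]])
E
```

```text
clock: 22.65
ee_pos: [0.5756, 0.261, 0.0298]
wrist_force: [-0.0, 0.3, -0.4]
clock: 23.65
ee_pos: [0.5564, 0.1563, 0.2058]
wrist_force: [0.4, 1.0, -0.4]
ee_pos: [0.5562, 0.1615, 0.2045]
wrist_force: [-0.4, 0.1, 0.0]
trimmer_mid [([285.3, 188.2], 0.83, array([0.55998345, 0.16981846, 0.045     ]))]
trimmer_foot [([284.9, 189.6], 0.29, array([0.55935109, 0.16852991, 0.045     ]))]
```

View pics/w10.png

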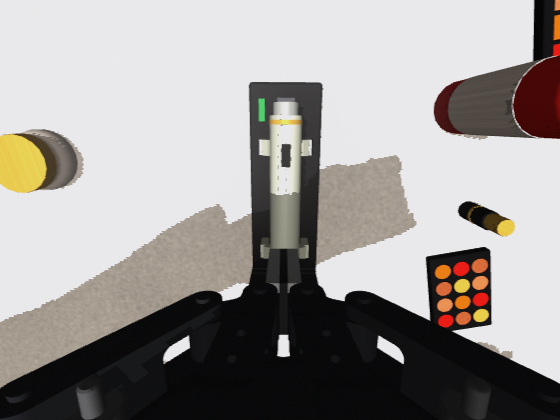

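The trimmer lies centred in both supports, with the robot clear of it. The fingers hide the foot, but the press built up to about 8 N net and I released it slowly.

```bash
python3 -c "
from workcell import order;print(order.close_job())"
```

```text
the job is handed in; nothing more can be done
None
```

I laid the trimmer in the V, slid it to the pad, pressed with about 8 N for over a second, released it and handed the job in; no verdict was returned, and the fingers hid the foot in my last picture, so foot contact after release is not seen directly.

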